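# Latch a core tray into the inspection stand and light it

### The arm

A 6-joint arm with a two-finger parallel gripper is mounted at the origin on the work surface. World frame = base frame: x ahead of the robot, y to its left, z up, the work surface at z = 0. Lengths are in mm, angles in rad, forces in N, time in s.
With the tool pointing down it reaches from about 375 to 750 mm from the base axis. Payload 9 kg.
Tool frame: the origin (TCP) lies on the centre line of the jaws, within the pads' length; the fingertips stand 11 mm ahead of it and the grasp point (between the pads) lies 8 mm behind it (ctrl.tcp_to_tips is the distance from the TCP to the fingertips, in mm); z points along the fingers, y is the line along which they close (so a half turn about z gives the same grasp; the last joint's range is limited). The gripper opens to 85 mm and grips with 20 to 120 N. Pads are 22 mm wide; open, the fingers measure 114 mm over their backs; the gripper's body (76 mm by 85 mm) begins 54 mm behind the grasp point. The pads swing forward as they close: fully open they stand 13 mm farther back than shut.
Start: joints at [0.931, 0.104, 0.097, 1.564, 0, 1.353], TCP at [245.649, 547.441, 242.331] pointing down, gripper open.
Joint ranges: [-2.99, 2.99], [-0.84, 1.86], [-1.1, 1.16], [-1.84, 2.11], [-1.51, 1.56], [-3.14, 3.14]. Speed limits (rad/s): [2.22, 2.22, 2.57, 3.14, 3.14, 3.14].

### API

Orientations are given as a unit quaternion [x, y, z, w].
In Python, from rig import ctrl, cams, spotter gives the robot as it stands.
- The arm moves only by the tool send_rows, never from a script. Its argument "increments" is a list of rows, each a list of 2 entries, a list of its own where there are three numbers: the shift along the world's x, y, z in mm, then the turn, a rotation vector about the world's x, y, z in rad. A call has 1 to 5 rows; each row shifts and turns the commanded pose from where the row before left it; what a row does not reach is not made up. A row lasts 1/12 s, in which the tool goes at most 41.7 mm and 7.16 degrees, less where a joint would pass 70% of its speed; a pose out of reach is approached as far as the arm can. A call is refused whole if a number of a shift passes 41.7 or a number of a turn 0.125, either way. A call with a gripper value outside its range is refused whole. "gripper" is the opening, from 0 (shut) to 1 (fully open), set as the call begins (left out, the last holds). The fingers move at their own pace and stop on an object; "force" is the grip in N (left out, the last holds). Time passes only in rows, so rows that do not move let the fingers close. It gives the time, the measured TCP pose, the force, the opening and the grip force at its end, in the units of the state.
- ctrl.state(): the state, without advancing time (a new reading comes with each control period).
- cams.grab_frame(name): name is "scene" or "side" or "wrist"; returns the picture (400x640x3 uint8, blue, green, red); there is no depth.
- cams.calibration(name): a dict with "mtx" (3x3 intrinsics, pixels), "dist" ([k1, k2, p1, p2, k3] as OpenCV has them; the pictures are not rectified), "rvec" (rotation vector, rad) and "tvec" (3), from world to camera coordinates, as OpenCV has them; the wrist camera has in their place "tool_from_camera" (4x4, takes a point from camera to tool coordinates, whose origin is the TCP and whose axes are the flange's). Camera axes: x right, y down, z forward; pixel columns grow to the right and rows downward; lengths in mm; the calibration is good to about 2 mm. A picture is of the moment at which its call begins: read the wrist's pose just before it. calibration takes no time and is no camera call.
- ctrl.hand_in(): hands the job in; it is judged then, once.
Trained networks look in the newest picture that a camera, given by its name, has taken for a name from the list of things; names that differ only in an ending like _2 or _b are one class to them, and where a whole thing is asked for, a point or a joint stands for the part that bears it (a point fixed in the world has none). Each returns a list of dicts, best first, with "p" (0 to 1); they miss things now and then, are a little off and sometimes report something else, mostly with a low value. They report only what shows in the picture. A call takes as long as a camera call. They do not tell look-alikes from the thing itself.
- spotter.boxes_of(thing, camera): "point" ([x, y, z] in mm, in world coordinates, good to about 4 mm: the middle of the surface that is visible of it).
- spotter.outline_of(thing, camera): "pixels" (400x640 bool, what is visible of it).
The state is a dict: "t": time; "joint_pos": joint angles; "qd": joint speeds; "effort": joint torques, N m; "position": TCP position; "orientation": TCP orientation; "contact_force": force on the tool from outside, world axes, zero at the start; "ft_torque": the same for the moment, N m; "opening": finger opening in mm; "grasp_force": force on a finger pad.
Only numpy, scipy, OpenCV 4.12 (cv2) and the standard library are available. Lean on these libraries where they do the work, as an engineer would, in place of code of your own. Each camera call takes 0.05 s, during which the arm holds its last target. There are 200 camera calls.

### The job

Load the loose core tray into the empty slot of the inspection stand: carry it level by its upright grip, press the slot's spring latch down with it, and slide it in from the open end until the latch snaps up behind it. Then roll the lamp's brightness wheel with a fingertip, top edge away from the robot, all the way to its stop. Do not knock the vials, the rock block or the marker about.

Things in the scene. Friction and masses are not known exactly. Their poses are not given: they have to be found in the camera images.
- tray_centre (a point): centre, half-way up (34 mm above its underside), of the loose core tray, about 420 g, lying on the table: aluminium plate 120 mm (its x) by 80 mm (its y), 8 mm thick; on it a dark brown core slab 106 x 52 mm reaching 22 mm above the underside and a steel clamp bar across the middle (22 x 62 mm) up to 26 mm. It is the same either way round.
- tray_grip (a point): where to take the tray: 51 mm above its underside, in the upright black grip in its very middle, 12 mm thick along the tray's x, 40 mm wide along y, from 26 to 68 mm above the underside. Take it from above, fingers closing along the tray's x. Axes as the tray's.
- slot_seat (a point): middle of the EMPTY slot's floor (30 mm above the table), where the tray's underside comes to lie. x points into the slot, away from the robot; z up. Side walls 86 mm apart from x = -30 to +63 mm; over them, from x = -15, lips leave 71 mm between and 12 mm under them (tops 17 mm above floor). Back stop at x = +63, 22 mm high. Tray is home with its centre at x = -3 to +3 mm.
- slot_mouth (a point): on the empty slot's floor, 105 mm before slot_seat, same axes. The floor runs open from 45 mm before this point. A tray centred here (up to 8 mm further in) is clear of the walls, which flare 27 mm out before their start: lower it here on to the floor and it presses the latch down; then slide it along +x, on the floor or up to 3 mm above it.
- latch_top (a point): highest edge of the empty slot's latch when up (the point does not move): dark steel tongue 34 mm wide, 10 mm proud of the floor; upright face towards the slot at slot_seat x = -63 mm, ramp down towards the robot to x = -87. Sprung: 2 N to start, 6 N to press flush. The home tray has 6 mm of play between latch and back stop.
- latch (a joint): how far the latch is pressed down, m: 0 = fully up, 0.010 = flush with the slot floor
- full_seat (a point): the same point as slot_seat in the neighbouring FULL slot, which holds a fixed tray of the same shape with a lighter core (grip up to 68 mm above the slot floor). The two slots, 110 mm apart, change places from start to start. Beyond both, at x = +100 mm, runs a slim light bar along y, its top 52 mm above the slot floor.
- wheel_top (a point): top of the black ribbed brightness wheel's rim, 9 mm proud of the white console's flat top at the stand's right end, 69 mm above the table. x points away from the robot as the slot's. Wheel radius 32 mm, 14 mm thick, axis along y, in a slot 54 x 18 mm. Press closed fingertips on it (about 5 N) and drag towards +x, 20 to 30 mm a stroke, as often as needed; it stays where left.
- wheel (a joint): angle of the brightness wheel, rad: starts between 0 and 0.25 and grows as the top rolls away from the robot, to the stop at 1.2 (full brightness). A white line across the rim is 0.6 rad on the robot's side of the top at 0, and 0.6 rad beyond the top at the stop. Drag torque 0.025 N m.
- vial_a: bystander: stoppered oil-sample vial, 47 mm across, 82 mm tall, standing; origin under its centre
- vial_b: bystander: stoppered oil-sample vial, 47 mm across, 82 mm tall, standing; origin under its centre
- vial_c: bystander: stoppered oil-sample vial, 47 mm across, 82 mm tall, standing; origin under its centre
- vial_d: bystander: stoppered oil-sample vial, 47 mm across, 82 mm tall, standing; origin under its centre
- vial_e: bystander: smaller vial, 40 mm across, 70 mm tall, standing; origin under its centre
- rock: bystander: brownish rock block 62 x 50 x 50 mm; origin under its centre
- marker: bystander: white marker pen 132 mm long (along its x), 14 mm high; origin under its centre
Things that resemble listed ones, but are neither listed nor needed, are in the scene too. What is shaped like the part that bears tray_centre but blue or pink is not meant.

How it is judged:
By the outcome, as a careful person would: the job done as asked, in the order asked, and still so for the second after the job is handed in, with the robot touching nothing.
It also fails if it takes over 64 s, if anything falls off the work surface, if the arm or the gripper's body presses on something with over 40 N, if the wrist force passes 120 N, or if a joint passes its speed limit or range.

## Working session

There is one attempt and no reset: what is moved stays moved. The work goes in short steps, Python scripts to look and compute and a tool call to move; the robot and the scene stay as the last step left them, time stands still between calls to the robot, and variables do not carry over. Pictures are saved under pics/ and viewed, at most 12 in all, crops included, and the job is handed in when it is done.

Besides the shell and the picture viewer there is one more tool, called as name(argument=value, ...), one argument or row to a line, values as JSON. send_rows: Moves the arm, as the interface text tells. Its arguments: {"type":"object","properties":{"increments":{"type":"array","items":{"type":"array"}},"gripper":{"type":"number"},"force":{"type":"number"}},"required":["increments"]}

```bash
ls; mkdir -p pics
python3 - <<'E'
from rig import ctrl,cams,spotter
import cv2,numpy as np
a=cams.grab_frame("scene");b=cams.grab_frame("side")
cv2.imwrite("pics/a.png",a);cv2.imwrite("pics/b.png",b)
for c in("scene","side"):
  print(c,{k:np.round(v,3).tolist() for k,v in cams.calibration(c).items()})
  for t in("tray_centre","tray_grip","slot_seat","slot_mouth","latch_top","full_seat","wheel_top","vial_a","vial_e","rock","marker"):
    try: print(t,[(np.round(d["point"]).tolist(),round(d["p"],2)) for d in spotter.boxes_of(t,c)])
    except Exception as e: print(t,e)
s=ctrl.state();print(s["t"],s["orientation"],s["opening"])
E
```

```text
pics
scene {'mtx': [[432.535, 0.0, 323.25], [0.0, 432.535, 206.099], [0.0, 0.0, 1.0]], 'dist': [-0.082, 0.0, 0.0, 0.0, 0.0], 'rvec': [1.775, 1.927, -0.676], 'tvec': [117.925, -369.121, 1516.284]}
tray_centre [([492.0, 341.0, 23.0], 0.85), ([325.0, 352.0, 23.0], 0.73), ([533.0, 192.0, 20.0], 0.66)]
tray_grip [([496.0, 336.0, 29.0], 0.77), ([534.0, 187.0, 22.0], 0.76), ([566.0, -106.0, 28.0], 0.72), ([529.0, -101.0, 39.0], 0.68), ([327.0, 353.0, 19.0], 0.61), ([762.0, 281.0, 52.0], 0.44)]
slot_seat [([567.0, -106.0, 26.0], 0.97)]
slot_mouth [([563.0, -105.0, 29.0], 0.94)]
latch_top [([561.0, -103.0, 28.0], 0.81)]
full_seat [([596.0, 3.0, 46.0], 0.56)]
wheel_top [([687.0, -165.0, 9.0], 0.87)]
vial_a [([678.0, 229.0, 56.0], 0.88), ([522.0, -419.0, 54.0], 0.7), ([694.0, 336.0, 55.0], 0.67), ([577.0, -451.0, 51.0], 0.59), ([375.0, 190.0, 44.0], 0.5)]
vial_e [([678.0, 229.0, 56.0], 0.88), ([522.0, -419.0, 54.0], 0.7), ([694.0, 336.0, 55.0], 0.67), ([577.0, -451.0, 51.0], 0.59), ([375.0, 190.0, 44.0], 0.5)]
rock [([758.0, 278.0, 53.0], 0.94), ([531.0, -104.0, 35.0], 0.53)]
marker [([685.0, -
[... 549 characters left out ...]
, -106.0, 32.0], 0.87), ([477.0, 324.0, 23.0], 0.72)]
full_seat [([569.0, -9.0, 42.0], 0.9), ([363.0, 175.0, 39.0], 0.4)]
wheel_top [([569.0, -210.0, 14.0], 0.8), ([673.0, -438.0, 11.0], 0.3)]
vial_a [([558.0, -473.0, 50.0], 0.71), ([672.0, 323.0, 51.0], 0.7), ([366.0, 174.0, 40.0], 0.67), ([656.0, 214.0, 44.0], 0.64), ([505.0, -440.0, 52.0], 0.58)]
vial_e [([558.0, -473.0, 50.0], 0.71), ([672.0, 323.0, 51.0], 0.7), ([366.0, 174.0, 40.0], 0.67), ([656.0, 214.0, 44.0], 0.64), ([505.0, -440.0, 52.0], 0.58)]
rock [([742.0, 266.0, 40.0], 0.68)]
marker [([674.0, -438.0, 13.0], 0.59), ([503.0, -440.0, 49.0], 0.32)]
1.2 [2.09325933e-01 9.77845925e-01 3.34543649e-05 2.08738529e-05] 85.51870423691251
```

View pics/a.png

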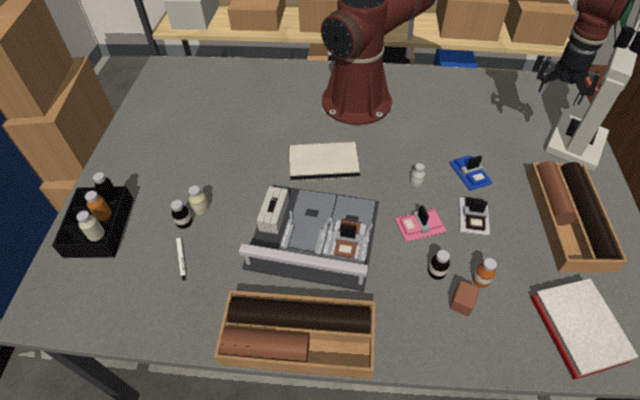

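View pics/b.png

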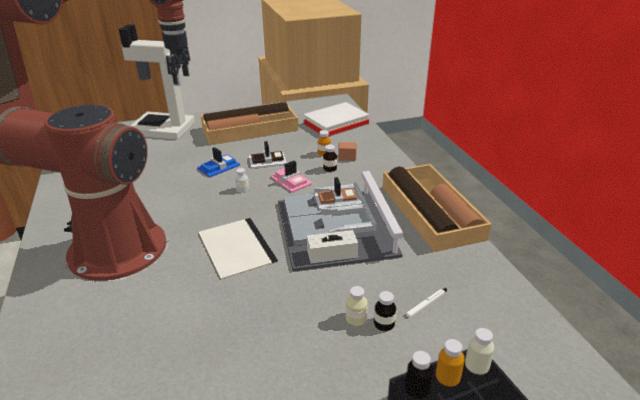

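```bash
cat > h.py <<'E'
from rig import ctrl,cams,spotter
import cv2,numpy as np
from scipy.spatial.transform import Rotation as R
def RT(c):
    k=cams.calibration(c)
    if c=="wrist":
        s=ctrl.state();T=np.eye(4);T[:3,:3]=R.from_quat(s["orientation"]).as_matrix();T[:3,3]=s["position"]
        W=np.linalg.inv(T@np.array(k["tool_from_camera"]))
        return k,W[:3,:3],W[:3,3]
    return k,cv2.Rodrigues(np.array(k["rvec"],float))[0],np.array(k["tvec"],float).ravel()
def p2w(c,uv,z):
    k,Rm,t=RT(c);n=cv2.undistortPoints(np.array(uv,float).reshape(-1,1,2),np.array(k["mtx"]),np.array(k["dist"])).reshape(-1,2)
    d=np.c_[n,np.ones(len(n))]@Rm;o=-Rm.T@t
    return o+d*((z-o[2])/d[:,2])[:,None]
def w2p(c,P):
    k,Rm,t=RT(c);return cv2.projectPoints(np.array(P,float).reshape(-1,1,3),cv2.Rodrigues(Rm)[0],t,np.array(k["mtx"]),np.array(k["dist"]))[0].reshape(-1,2)
E
python3 - <<'E'
from h import *
print("scope base",p2w("scene",[(548,152),(598,168),(565,118),(607,135)],0).round(), p2w("side",[(130,130),(182,138),(193,118)],0).round())
print(p2w("side",[(127,27),(140,40)],200).round(),p2w("scene",[(618,48)],250).round())
a=cv2.imread("pics/a.png");b=cv2.imread("pics/b.png")
x=cv2.resize(a[180:290,235:395],None,fx=5,fy=5,interpolation=2)
y=cv2.resize(a[140:240,385:505],(480,400),interpolation=2)
cv2.imwrite("pics/c.png",x)
print(R.from_quat(ctrl.state()["orientation"]).as_matrix().round(3).tolist());print(np.round(cams.calibration("wrist")["tool_from_camera"],3).tolist(),cams.calibration("wrist")["mtx"])
E
```

```text
scope base [[201. 623.   0.]
 [258. 771.   0.]
 [ 24. 727.   0.]
 [ 98. 854.   0.]] [[ 31. 756.   0.]
 [215. 622.   0.]
 [272. 794.   0.]]
[[  60. 1513.  200.]
 [ 115. 1262.  200.]] [[-31. 814. 250.]]
[[-0.912, 0.409, 0.0], [0.409, 0.912, 0.0], [-0.0, 0.0, -1.0]]
[[0.0, -0.949, -0.314, 81.326], [1.0, 0.0, -0.001, 1.245], [0.001, -0.314, 0.949, -130.724], [0.0, 0.0, 0.0, 1.0]] [[302.59154357   0.         317.85809824]
 [  0.         302.59154357 206.68292032]
 [  0.           0.           1.        ]]
```

View pics/c.png

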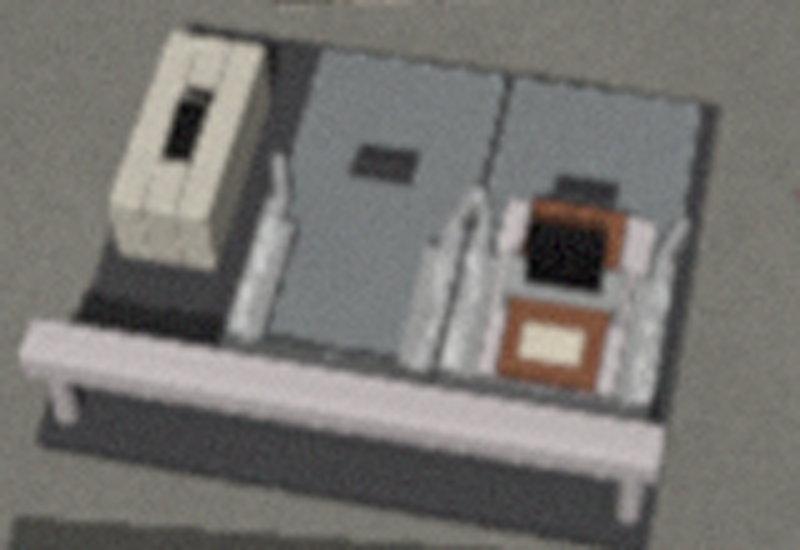

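send_rows(
  increments=[
    [[24,-21,-3],[0,0,0]],
    [[24,-21,-3],[0,0,0]],
    [[24,-21,-3],[0,0,0]],
    [[24,-21,-3],[0,0,0]],
    [[24,-21,-3],[0,0,0]],
  ],
)

```text
t: 1.62
position: [366.5, 441.4, 227.3]
orientation: [0.209, 0.978, 0.0, 0.0]
contact_force: [-0.6, 0.2, 0.2]
opening: 85.4
grasp_force: 0.0
```

send_rows(
  increments=[
    [[24,-21,-3],[0,0,0]],
    [[24,-21,-3],[0,0,0]],
    [[24,-21,-3],[0,0,0]],
    [[24,-21,-3],[0,0,0]],
    [[24,-21,-3],[0,0,0]],
  ],
)

```text
t: 2.03
position: [486.7, 336.2, 212.3]
orientation: [0.209, 0.978, 0.0, 0.0]
contact_force: [0.4, 0.8, -0.2]
opening: 85.4
grasp_force: 0.0
```

Run:
```python
from h import *
w=cams.grab_frame("wrist");cv2.imwrite("pics/d.png",w)
s=ctrl.state();print(s["t"],s["position"],s["qd"].max() if hasattr(s["qd"],'max') else s["qd"])
for t in("tray_centre","tray_grip"):
  print(t,[(np.round(d["point"]).tolist(),round(d["p"],2)) for d in spotter.boxes_of(t,"wrist")])
for d in spotter.outline_of("tray_centre","wrist"):
  m=np.array(d["pixels"]).astype(np.uint8);c=cv2.findContours(m,0,2)[0];c=max(c,key=cv2.contourArea)
  print(d["p"],cv2.minAreaRect(p2w("wrist",c.reshape(-1,2),8)[:,:2].astype(np.float32)))
for d in spotter.outline_of("tray_grip","wrist"):
  m=np.array(d["pixels"]);v,u=np.nonzero(m);print("grip",d["p"],len(u),u.mean(),v.mean())
```

```text
2.0833 [490.40880667 332.63064729 211.23664444] 0.11051340627272861
tray_centre [([334.0, 352.0, 21.0], 0.97), ([510.0, 216.0, 22.0], 0.93), ([470.0, 352.0, 21.0], 0.65)]
tray_grip [([469.0, 348.0, 20.0], 0.77), ([507.0, 211.0, 24.0], 0.64), ([332.0, 356.0, 24.0], 0.63)]
0.7 ((520.3489379882812, 197.0039825439453), (80.76009368896484, 126.36851501464844), 20.522920608520508)
0.64 ((477.58587646484375, 349.0895690917969), (80.4203109741211, 120.35248565673828), 85.54230499267578)
0.63 ((314.3370361328125, 359.7995300292969), (120.886962890625, 80.09388732910156), 25.388729095458984)
grip 0.9 7605 323.05233399079555 167.35923734385273
grip 0.77 4972 228.53600160901047 244.38998390989542
```

View pics/d.png

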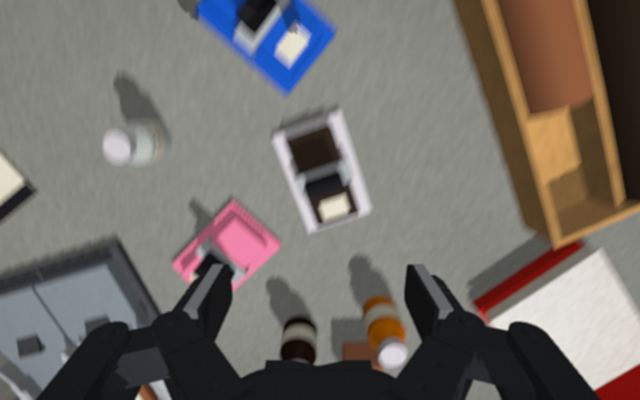

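send_rows(
  increments=[
    [[-1,2,-5],[0,0,-0.123]],
    [[-1,2,-5],[0,0,-0.123]],
    [[-1,2,-5],[0,0,-0.123]],
    [[-1,2,-5],[0,0,-0.123]],
    [[-1,2,-5],[0,0,-0.123]],
  ],
)

```text
t: 2.7
position: [479.5, 348.7, 187.5]
orientation: [0.497, 0.868, 0.0, 0.0]
contact_force: [0.6, 0.2, -0.9]
opening: 85.6
grasp_force: 0.0
```

send_rows(
  increments=[
    [[-1,1,-5],[0,0,-0.123]],
    [[-1,1,-5],[0,0,-0.123]],
    [[-1,0,-5],[0,0,-0.123]],
    [[0,0,-5],[0,0,-0.123]],
    [[0,0,-5],[0,0,-0.123]],
  ],
)

```text
t: 3.12
position: [476.5, 350.7, 162.5]
orientation: [0.737, 0.676, 0.0, -0.0]
contact_force: [-0.2, 0.9, 0.2]
opening: 85.6
grasp_force: 0.0
```

send_rows(
  increments=[
    [[0,0,0],[0,0,0]],
  ],
)

```text
t: 3.2
position: [476.2, 350.4, 161.6]
orientation: [0.736, 0.677, -0.0, -0.0]
contact_force: [-0.2, -0.6, -0.0]
opening: 85.3
grasp_force: 0.0
```

Run:
```python
from h import *
w=cams.grab_frame("wrist");cv2.imwrite("pics/e.png",w)
s=ctrl.state();print(s["t"],s["position"],s["joint_pos"],R.from_quat(s["orientation"]).as_matrix().round(3).tolist())
for d in spotter.outline_of("tray_centre","wrist"):
  m=np.array(d["pixels"]).astype(np.uint8);c=cv2.findContours(m,0,2)[0];c=max(c,key=cv2.contourArea)
  print(d["p"],cv2.minAreaRect(p2w("wrist",c.reshape(-1,2),8)[:,:2].astype(np.float32)))
```

```text
3.25 [476.49968691 350.31716293 162.16179915] [ 4.12981513e-01  7.80930038e-02 -7.54192803e-02  1.41781823e+00
  8.92293456e-05  2.06099325e+00] [[0.077, 0.997, -0.001], [0.997, -0.077, -0.0], [-0.0, -0.001, -1.0]]
0.85 ((314.91412353515625, 357.2320251464844), (127.10904693603516, 79.7477035522461), 25.127817153930664)
0.66 ((479.7602844238281, 346.5424499511719), (86.19829559326172, 119.673583984375), 85.7110824584961)
0.56 ((525.3665161132812, 194.70684814453125), (81.7886734008789, 133.5389862060547), 21.47860336303711)
```

View pics/e.png

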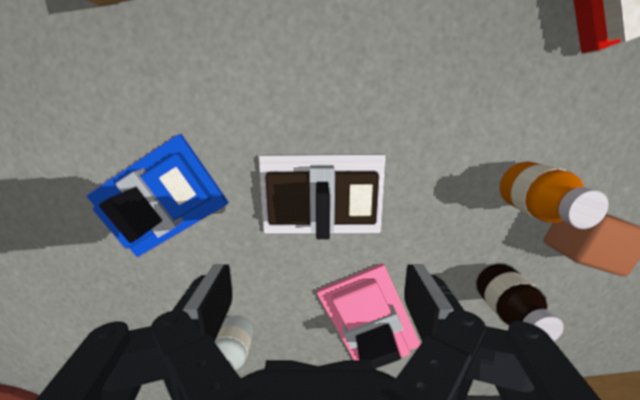

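send_rows(
  increments=[
    [[1,-1,-25],[0,0,0]],
    [[1,-1,-30],[0,0,0]],
    [[0,-1,-30],[0,0,0]],
    [[0,0,-20],[0,0,0]],
    [[0,0,-10],[0,0,0]],
  ],
)

```text
t: 3.72
position: [477.9, 346.1, 44.6]
orientation: [0.734, 0.679, -0.002, -0.001]
contact_force: [-0.5, -0.1, -0.4]
opening: 85.4
grasp_force: 0.0
```

send_rows(
  increments=[
    [[0,0,-4],[0,0,0]],
    [[0,0,0],[0,0,0]],
    [[0,0,0],[0,0,0]],
    [[0,0,0],[0,0,0]],
    [[0,0,0],[0,0,0]],
  ],
  gripper=0,
  force=60,
)

```text
t: 4.13
position: [480.6, 346.9, 44.9]
orientation: [0.735, 0.678, 0.001, 0.0]
contact_force: [-1.0, -0.2, -0.7]
opening: 25.1
grasp_force: 0.0
```

send_rows(
  increments=[
    [[0,0,0],[0,0,0]],
    [[0,0,0],[0,0,0]],
    [[0,0,0],[0,0,0]],
    [[0,0,0],[0,0,0]],
  ],
)

```text
t: 4.47
position: [480.4, 346.7, 44.6]
orientation: [0.735, 0.678, 0.001, 0.0]
contact_force: [-1.4, -0.6, 5.6]
opening: 11.1
grasp_force: 60.1
```

send_rows(
  increments=[
    [[0,0,10],[0,0,0]],
    [[0,0,25],[0,0,0]],
    [[0,0,35],[0,0,0]],
    [[0,0,35],[0,0,0]],
    [[0,0,25],[0,0,0]],
  ],
)

```text
t: 4.88
position: [479.7, 346.5, 176.5]
orientation: [0.735, 0.678, 0.001, 0.0]
contact_force: [1.1, 1.1, -3.7]
opening: 11.3
grasp_force: 59.1
```

Run:
```python
from h import *
cr=lambda L:[(235+u/5,180+v/5) for u,v in L]
print("near corners floor",p2w("scene",cr([(322,50),(505,75),(512,78),(700,103)]),30).round(1).tolist())
print("latch",p2w("scene",cr([(355,145),(418,150),(350,175),(412,185)]),[35]*4).round(1).tolist() )
print("base near",p2w("scene",cr([(190,25),(718,103)]),[10,10]).round(1).tolist())
print("bar near edge? top",p2w("scene",cr([(22,350),(665,455),(40,320),(660,425)]),82).round(1).tolist())
print("wheel",p2w("scene",cr([(170,155),(200,158),(182,92),(208,92)]),65).round(1).tolist())
print("console top",p2w("scene",cr([(110,205),(220,220),(180,35),(265,42)]),60).round(1).tolist())
print("full grip top",p2w("scene",cr([(528,218),(602,225)]),98).round(1).tolist())
s=ctrl.state();print(s["position"],s["contact_force"])
w=cams.grab_frame("wrist");cv2.imwrite("pics/f.png",w)
```

```text
near corners floor [[446.6, -147.4, 30.0], [457.1, -42.5, 30.0], [458.9, -38.4, 30.0], [468.8, 67.0, 30.0]]
latch [[516.8, -120.5, 35.0], [517.5, -85.9, 35.0], [537.3, -120.9, 35.0], [541.4, -86.9, 35.0]]
base near [[416.8, -230.2, 10.0], [451.8, 78.6, 10.0]]
bar near edge? top [[690.1, -261.9, 82.0], [723.0, 49.9, 82.0], [672.3, -256.5, 82.0], [707.1, 47.1, 82.0]]
wheel [[553.9, -213.3, 65.0], [554.6, -197.1, 65.0], [511.0, -213.8, 65.0], [509.9, -199.7, 65.0]]
console top [[585.0, -240.4, 60.0], [590.0, -181.6, 60.0], [466.8, -222.6, 60.0], [468.3, -174.8, 60.0]]
full grip top [[603.6, -21.9, 98.0], [605.1, 14.8, 98.0]]
[479.71107783 346.46830537 176.46797851] [ 1.1200863   1.12497667 -3.66049858]
```

send_rows(
  increments=[
    [[1,-15,5],[0,0,-0.006]],
    [[1,-30,5],[0,0,-0.006]],
    [[1,-38,5],[0,0,-0.006]],
    [[1,-40,5],[0,0,-0.006]],
    [[1,-40,5],[0,0,-0.004]],
  ],
)

```text
t: 5.35
position: [483.4, 181.7, 197.3]
orientation: [0.744, 0.668, -0.001, -0.001]
contact_force: [2.0, -0.6, -4.9]
opening: 11.5
grasp_force: 59.1
```

send_rows(
  increments=[
    [[1,-40,3],[0,0,0]],
    [[1,-40,3],[0,0,0]],
    [[1,-40,3],[0,0,0]],
    [[1,-40,3],[0,0,0]],
    [[1,-40,3],[0,0,0]],
  ],
)

```text
t: 5.77
position: [488.4, -18.5, 212.5]
orientation: [0.745, 0.667, -0.0, -0.001]
contact_force: [1.3, 0.5, -5.4]
opening: 11.5
grasp_force: 59.1
```

send_rows(
  increments=[
    [[2,-40,2],[0,0,0]],
    [[2,-40,2],[0,0,0]],
    [[2,-38,2],[0,0,0]],
    [[2,-25,2],[0,0,0]],
    [[2,-10,2],[0,0,0]],
  ],
)

```text
t: 6.18
position: [498.4, -173.1, 222.1]
orientation: [0.746, 0.666, -0.001, -0.001]
contact_force: [-0.2, 0.3, -5.4]
opening: 11.2
grasp_force: 59.0
```

send_rows(
  increments=[
    [[0,0,0],[0,0,0]],
    [[0,0,0],[0,0,0]],
  ],
)

```text
t: 6.35
position: [499.0, -169.4, 222.5]
orientation: [0.745, 0.667, -0.0, -0.001]
contact_force: [0.9, 0.1, -5.5]
opening: 11.3
grasp_force: 59.1
```

Run:
```python
from h import *
s=ctrl.state();print(s["t"],s["position"],s["contact_force"],R.from_quat(s["orientation"]).as_matrix().round(4).tolist())
w=cams.grab_frame("wrist");cv2.imwrite("pics/g.png",w)
v=cv2.resize(w,(800,500),interpolation=2);cv2.imwrite("pics/g2.png",v)
for d in spotter.outline_of("tray_centre","wrist"):
  print(d["p"],np.array(d["pixels"]).sum())
print([(np.round(d["point"]).tolist(),round(d["p"],2)) for d in spotter.boxes_of("latch_top","wrist")])
```

```text
6.35 [ 498.97325128 -169.39544649  222.54524442] [ 0.90867538  0.0973653  -5.49148863] [[0.1099, 0.9939, -0.0014], [0.9939, -0.1099, 0.0013], [0.0012, -0.0016, -1.0]]
0.88 22283
[([564.0, -105.0, 29.0], 0.57)]
```

View pics/g2.png

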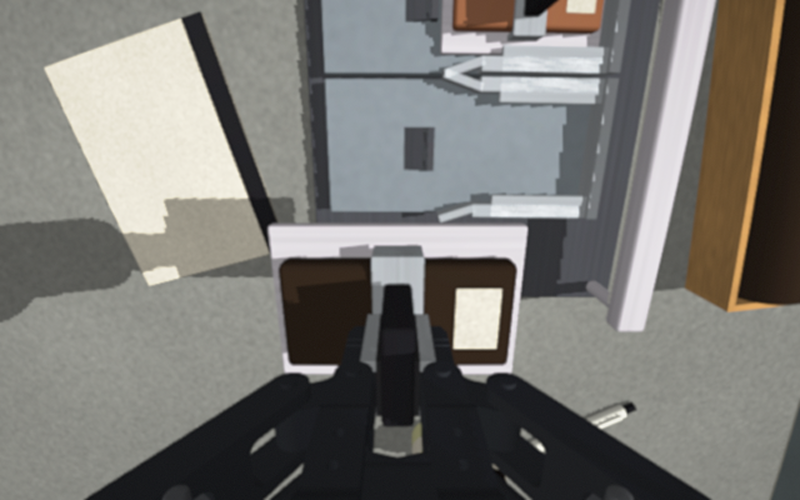

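Run:
```python
from h import *
f=lambda L,z:p2w("wrist",np.array(L)*0.8,z)
s=ctrl.state();th=np.deg2rad(-6.1);c=np.array([np.cos(th),np.sin(th)]);n=np.array([-np.sin(th),np.cos(th)])
def show(k,L,z):
  P=f(L,z)[:,:2];print(k,P.round(1).tolist(),"rel slot axes",[(round(float((p-s["position"][:2])@c),1),round(float((p-s["position"][:2])@n),1)) for p in P])
show("tray +y edge",[(268,225),(527,225)],185.9)
show("tray -y edge",[(285,373),(513,373)],185.9-8)
show("div",[(310,75),(620,75)],30)
show("floor near edge",[(325,75),(330,213)],30)
show("floor -y edge",[(330,213),(440,216)],30)
show("latch top edge",[(434,128),(434,170)],40)
show("latch near",[(404,128),(404,170)],30)
show("lip inner +y",[(500,103),(600,103)],47)
show("lip inner -y",[(490,197),(580,197)],47)
show("backstop edge",[(557,110),(557,190)],30)
show("full grip",[(513,0)],98)
```

```text
tray +y edge [[445.1, -119.7], [562.5, -132.3]] rel slot axes [(-59.2, 42.5), (59.0, 42.4)]
tray -y edge [[433.4, -203.8], [557.7, -217.1]] rel slot axes [(-61.8, -42.4), (63.1, -42.5)]
div [[444.6, -35.5], [687.6, -60.4]] rel slot axes [(-68.6, 126.2), (175.7, 127.2)]
floor near edge [[456.3, -36.8], [442.7, -145.7]] rel slot axes [(-56.9, 126.1), (-58.8, 16.3)]
floor -y edge [[442.7, -145.7], [537.4, -158.6]] rel slot axes [(-58.8, 16.3), (36.8, 13.6)]
latch top edge [[537.0, -85.6], [534.5, -117.9]] rel slot axes [(28.6, 86.2), (29.5, 53.7)]
latch near [[513.7, -82.9], [510.3, -116.3]] rel slot axes [(5.2, 86.3), (5.3, 52.8)]
lip inner +y [[587.6, -72.8], [663.9, -80.2]] rel slot axes [(77.5, 104.3), (154.2, 105.0)]
lip inner -y [[577.5, -143.5], [651.0, -151.1]] rel slot axes [(75.0, 32.9), (149.0, 33.1)]
backstop edge [[637.8, -81.8], [638.9, -146.6]] rel slot axes [(128.4, 100.6), (136.4, 36.3)]
full grip [[583.9, -18.6]] rel slot axes [(68.1, 157.8)]
```

send_rows(
  increments=[
    [[-0.5,12,-10],[0,0,0]],
    [[-0.5,20,-20],[0,0,0]],
    [[-0.5,20,-30],[0,0,0]],
    [[-0.5,12,-30],[0,0,0]],
    [[-0.5,6.4,-25],[0,0,0]],
  ],
)

```text
t: 6.92
position: [496.4, -96.1, 106.4]
orientation: [0.744, 0.669, 0.0, -0.001]
contact_force: [-0.6, -1.2, -5.2]
opening: 11.1
grasp_force: 59.0
```

send_rows(
  increments=[
    [[0,0,0],[0,0,0]],
    [[0,0,0],[0,0,0]],
  ],
)

```text
t: 7.08
position: [496.2, -97.7, 107.7]
orientation: [0.744, 0.668, -0.001, -0.001]
contact_force: [0.4, -0.9, -3.9]
opening: 11.6
grasp_force: 59.8
```

Run:
```python
from h import *
s=ctrl.state();print(s["t"],s["position"],s["contact_force"],R.from_quat(s["orientation"]).as_matrix().round(4).tolist())
w=cams.grab_frame("wrist")
cv2.imwrite("pics/h.png",cv2.resize(w,(800,500),interpolation=2))
```

```text
7.0833 [496.1574049  -97.72573816 107.68194193] [ 0.43319055 -0.85979712 -3.87818857] [[0.1067, 0.9943, -0.0022], [0.9943, -0.1067, 0.001], [0.0007, -0.0023, -1.0]]
```

View pics/h.png

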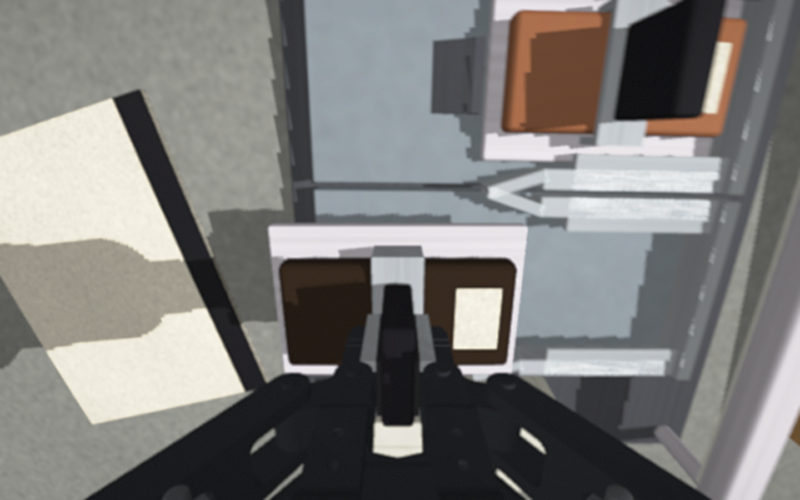

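Run:
```python
from h import *
f=lambda L,z:p2w("wrist",np.array(L)*0.8,z)
s=ctrl.state();th=np.deg2rad(-6.1);c=np.array([np.cos(th),np.sin(th)]);n=np.array([-np.sin(th),np.cos(th)])
print(s["position"])
def show(k,L,z):
  P=f(L,z)[:,:2];d=P[-1]-P[0];print(k,P.round(1).tolist(),"rel",[(round(float((p-s["position"][:2])@c),1),round(float((p-s["position"][:2])@n),1)) for p in P],np.rad2deg(np.arctan2(d[1],d[0])).round(2))
show("tray +y",[(268,225),(527,225)],107.7-44.6+8)
show("tray -y",[(285,373),(513,373)],63.1)
show("div",[(310,185),(480,188)],30)
show("lip +y",[(575,229),(705,232)],47)
show("lip +y outer full",[(577,155),(722,158)],47)
show("lip -y",[(547,349),(670,349)],47)
show("near edge",[(305,0),(313,222)],30)
```

```text
[497.40828144 -98.87413196 109.47144515]
tray +y [[442.7, -50.6], [561.0, -63.4]] rel [(-59.5, 42.2), (59.5, 42.0)] -6.18
tray -y [[430.9, -135.3], [556.1, -148.9]] rel [(-62.2, -43.3), (63.7, -43.5)] -6.2
div [[455.3, -39.1], [548.4, -50.8]] rel [(-48.2, 55.0), (45.6, 53.2)] -7.19
lip +y [[594.3, -74.9], [665.4, -84.0]] rel [(93.8, 34.2), (165.5, 32.7)] -7.31
lip +y outer full [[594.0, -36.7], [668.8, -45.4]] rel [(89.4, 72.1), (164.8, 71.4)] -6.6
lip -y [[580.8, -146.5], [655.1, -155.3]] rel [(88.0, -38.5), (162.8, -39.4)] -6.79
near edge [[468.3, 49.2], [453.3, -59.8]] rel [(-44.6, 144.2), (-48.0, 34.1)] -97.86
```

send_rows(
  increments=[
    [[0,-1,-10],[0,0,-0.005]],
    [[0,0,-10],[0,0,0]],
    [[0,0,-6],[0,0,0]],
    [[0,0,-3],[0,0,0]],
    [[0,0,0],[0,0,0]],
  ],
)

```text
t: 7.55
position: [497.2, -100.5, 79.0]
orientation: [0.746, 0.665, -0.0, 0.0]
contact_force: [-1.1, -1.7, -0.9]
opening: 10.8
grasp_force: 60.3
```

send_rows(
  increments=[
    [[0,0,-1],[0,0,0]],
    [[0,0,-1],[0,0,0]],
    [[0,0,0],[0,0,0]],
  ],
)

```text
t: 7.8
position: [497.3, -100.5, 77.6]
orientation: [0.746, 0.666, -0.0, 0.0]
contact_force: [-1.2, -1.5, -0.8]
opening: 11.1
grasp_force: 60.3
```

send_rows(
  increments=[
    [[0,0,-1],[0,0,0]],
    [[0,0,-0.5],[0,0,0]],
    [[0,0,0],[0,0,0]],
    [[0,0,0],[0,0,0]],
  ],
)

```text
t: 8.13
position: [497.3, -100.4, 76.0]
orientation: [0.746, 0.666, 0.0, 0.0]
contact_force: [-0.6, -1.5, -0.7]
opening: 11.5
grasp_force: 60.5
```

send_rows(
  increments=[
    [[6,-0.6,0],[0,0,0]],
    [[8,-0.8,0],[0,0,0]],
    [[8,-0.9,0],[0,0,0]],
    [[8,-0.9,0],[0,0,0]],
    [[6,-0.7,0],[0,0,0]],
  ],
)

```text
t: 8.55
position: [533.8, -103.8, 75.6]
orientation: [0.746, 0.666, 0.0, -0.0]
contact_force: [-2.4, 0.2, 0.1]
opening: 11.0
grasp_force: 60.5
```

send_rows(
  increments=[
    [[6,-0.7,0],[0,0,0]],
    [[8,-0.9,0],[0,0,0]],
    [[6,-0.7,0],[0,0,0]],
    [[0,0,0],[0,0,0]],
  ],
)

```text
t: 8.88
position: [554.6, -106.6, 76.0]
orientation: [0.746, 0.666, 0.001, 0.001]
contact_force: [2.4, 0.4, -1.2]
opening: 11.3
grasp_force: 60.5
```

Run:
```python
from h import *
s=ctrl.state();print(s["t"],s["position"],s["contact_force"],s["ft_torque"])
w=cams.grab_frame("wrist")
cv2.imwrite("pics/i.png",cv2.resize(w[80:340,120:640],None,fx=1.5,fy=1.5,interpolation=2))
```

```text
8.8833 [ 554.63253572 -106.5613774    75.98844965] [ 2.37772382  0.43411311 -1.18038779] [-0.00605903 -0.45984385 -0.02025715]
```

View pics/i.png

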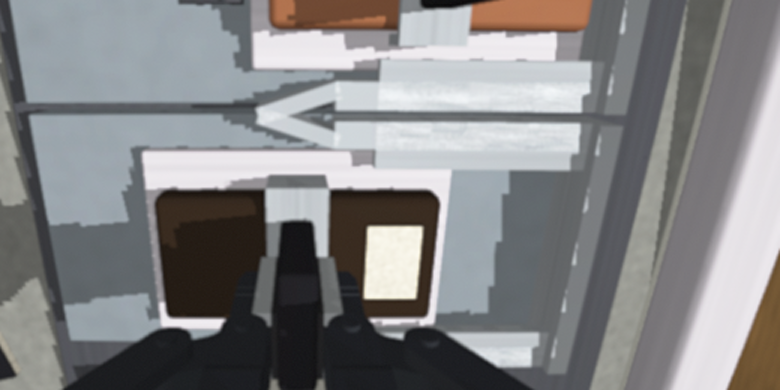

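send_rows(
  increments=[
    [[6,-0.7,0],[0,0,0]],
    [[8,-0.9,0],[0,0,0]],
    [[8,-0.9,0],[0,0,0]],
    [[8,-0.9,0],[0,0,0]],
    [[6,-0.6,0],[0,0,0]],
  ],
)

```text
t: 9.35
position: [589.4, -110.4, 75.7]
orientation: [0.746, 0.666, -0.0, -0.0]
contact_force: [-2.5, 0.4, -0.3]
opening: 11.4
grasp_force: 60.4
```

send_rows(
  increments=[
    [[3,-0.3,0],[0,0,0]],
    [[2,-0.2,0],[0,0,0]],
    [[0,0,0],[0,0,0]],
  ],
)

```text
t: 9.6
position: [594.3, -110.9, 75.8]
orientation: [0.746, 0.666, 0.0, 0.0]
contact_force: [-0.2, -0.0, -0.8]
opening: 11.2
grasp_force: 60.5
```

send_rows(
  increments=[
    [[1.5,-0.2,0],[0,0,0]],
    [[1.5,-0.2,0],[0,0,0]],
    [[0,0,0],[0,0,0]],
    [[0,0,0],[0,0,0]],
  ],
)

```text
t: 9.93
position: [597.0, -111.2, 75.5]
orientation: [0.746, 0.666, 0.0, -0.0]
contact_force: [0.5, 0.6, -4.6]
opening: 11.3
grasp_force: 59.7
```

send_rows(
  increments=[
    [[1,-0.1,-0.5],[0,0,0]],
    [[0.5,-0.1,-0.5],[0,0,0]],
    [[0,0,-0.4],[0,0,0]],
    [[0,0,0],[0,0,0]],
    [[0,0,0],[0,0,0]],
  ],
)

```text
t: 10.35
position: [598.7, -111.5, 74.6]
orientation: [0.746, 0.666, 0.0, 0.0]
contact_force: [0.1, 0.3, -2.1]
opening: 11.2
grasp_force: 60.1
```

Run:
```python
from h import *
s=ctrl.state();print(s["t"],s["position"],s["contact_force"])
w=cams.grab_frame("wrist");x=cams.grab_frame("scene")
cv2.imwrite("pics/j.png",np.vstack([cv2.resize(w[60:330,60:540],(640,360),interpolation=2),cv2.resize(x[185:285,240:400],(384,240),interpolation=2)[:, [*range(384)]+[0]*256]]))
```

```text
10.35 [ 598.70392323 -111.48191216   74.55548862] [ 0.10228209  0.28922183 -2.10719041]
```

View pics/j.png

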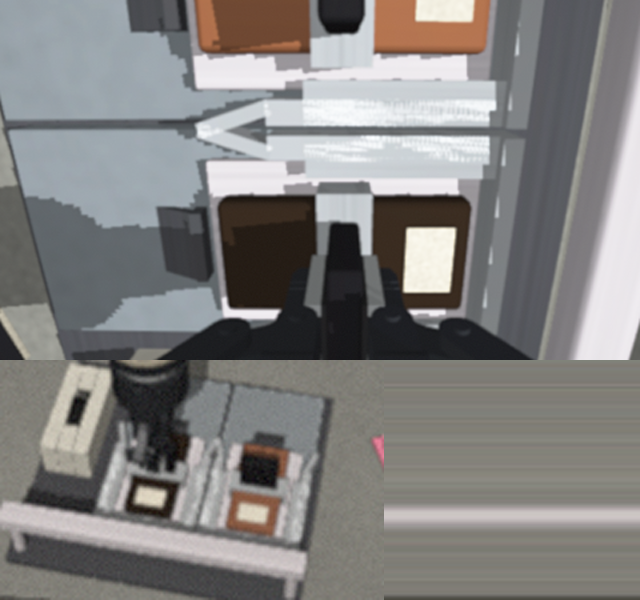

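send_rows(
  increments=[
    [[0,0,0],[0,0,0]],
    [[0,0,0],[0,0,0]],
    [[0,0,0],[0,0,0]],
    [[0,0,0],[0,0,0]],
    [[0,0,0],[0,0,0]],
  ],
  gripper=0.5,
)

```text
t: 10.87
position: [598.8, -111.5, 74.7]
orientation: [0.746, 0.666, 0.0, 0.0]
contact_force: [0.3, -0.9, -0.2]
opening: 42.7
grasp_force: 0.0
```

send_rows(
  increments=[
    [[0,0,5],[0,0,0]],
    [[0,0,15],[0,0,0]],
    [[0,0,30],[0,0,0]],
    [[0,0,40],[0,0,0]],
    [[-10,-20,30],[0,0,0]],
  ],
)

```text
t: 11.28
position: [589.5, -129.3, 197.4]
orientation: [0.745, 0.667, 0.001, 0.0]
contact_force: [1.4, -1.0, 0.5]
opening: 42.8
grasp_force: 0.0
```

send_rows(
  increments=[
    [[-20,-25,0],[0,0,0]],
    [[-20,-20,0],[0,0,0]],
    [[-15,-15,0],[0,0,0]],
    [[-10,-10,0],[0,0,0]],
    [[0,0,0],[0,0,0]],
  ],
  gripper=0,
)

```text
t: 11.7
position: [522.3, -203.3, 195.1]
orientation: [0.747, 0.665, -0.0, 0.0]
contact_force: [-0.2, 0.1, -0.4]
opening: 0.1
grasp_force: 0.0
```

send_rows(
  increments=[
    [[0,0,0],[0,0,0]],
  ],
)

```text
t: 11.78
position: [523.6, -201.9, 195.0]
orientation: [0.747, 0.665, 0.0, 0.0]
contact_force: [0.5, -0.1, 0.9]
opening: -0.2
grasp_force: 0.0
```

Run:
```python
from h import *
s=ctrl.state();print(s["t"],s["position"],s["contact_force"],s["opening"])
w=cams.grab_frame("wrist");cv2.imwrite("pics/k.png",cv2.resize(w[:,60:600],(795,589),interpolation=2))
print(w2p("wrist",[[532,-206,69]]),[(np.round(d["point"]).tolist(),round(d["p"],2)) for d in spotter.boxes_of("wheel_top","wrist")])
for d in spotter.outline_of("wheel_top","wrist"):
  m=np.array(d["pixels"]);v,u=np.nonzero(m);print(d["p"],len(u),u.min(),u.max(),v.min(),v.max())
```

```text
11.7833 [ 523.58914452 -201.85121368  194.97100555] [ 0.5147007  -0.09409578  0.88083841] -0.21895356052713225
[[327.51707446 207.36999763]] [([639.0, -185.0, 20.0], 0.96), ([708.0, -416.0, 12.0], 0.5)]
0.85 37297 205 559 0 250
```

View pics/k.png

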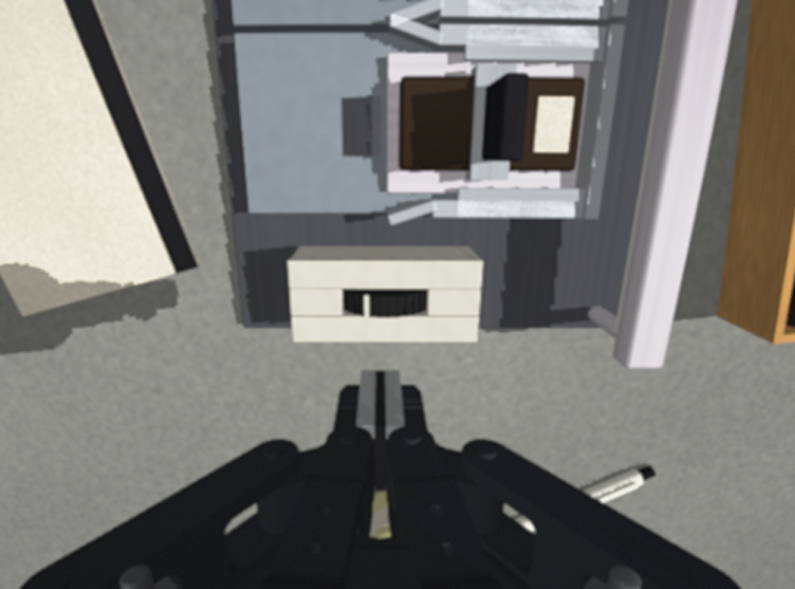

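Run:
```python
from h import *
f=lambda L,z:p2w("wrist",np.array(L)/1.4722+[60,0],z).round(1).tolist()
print(f([(343,303),(428,303),(386,290),(386,316)],60), f([(386,303),(367,303)],66),ctrl.state()["position"],ctrl.tcp_to_tips)
```

```text
[[500.6, -203.3, 60.0], [553.6, -209.4, 60.0], [528.3, -197.9, 60.0], [526.5, -215.0, 60.0]] [[527.5, -204.4, 66.0], [516.0, -203.1, 66.0]] [ 524.17559519 -200.88456107  194.56095839] 11.0
```

send_rows(
  increments=[
    [[-3,-1,-30],[0,0,0]],
    [[-3,-1,-35],[0,0,0]],
    [[-3,-1,-30],[0,0,0]],
    [[0,-0.5,-12],[0,0,0]],
    [[0,0,-3],[0,0,0]],
  ],
)

```text
t: 12.35
position: [513.5, -203.4, 81.7]
orientation: [0.746, 0.666, -0.0, -0.002]
contact_force: [-0.3, 0.7, 0.5]
opening: -0.3
grasp_force: 0.0
```

send_rows(
  increments=[
    [[0,0,-1],[0,0,0]],
    [[0,0,-1],[0,0,0]],
    [[0,0,0],[0,0,0]],
  ],
)

```text
t: 12.6
position: [515.9, -205.5, 84.4]
orientation: [0.746, 0.666, 0.0, 0.001]
contact_force: [-0.7, 0.8, -0.6]
opening: -0.1
grasp_force: 0.0
```

send_rows(
  increments=[
    [[0,0,-2],[0,0,0]],
    [[0,0,-1],[0,0,0]],
    [[0,0,-1],[0,0,0]],
    [[0,0,0],[0,0,0]],
  ],
)

```text
t: 12.93
position: [515.1, -205.3, 79.5]
orientation: [0.746, 0.666, 0.0, 0.001]
contact_force: [-1.4, 1.1, 5.1]
opening: -0.1
grasp_force: 2.6
```

send_rows(
  increments=[
    [[0,0,-0.5],[0,0,0]],
    [[0,0,0],[0,0,0]],
    [[0,0,0],[0,0,0]],
  ],
)

```text
t: 13.18
position: [515.2, -205.3, 79.3]
orientation: [0.746, 0.666, 0.0, 0.001]
contact_force: [-1.5, 1.9, 8.7]
opening: -0.1
grasp_force: 4.2
```

send_rows(
  increments=[
    [[4,-0.5,0.2],[0,0,0]],
    [[4,-0.5,0.2],[0,0,0]],
    [[4,-0.5,0],[0,0,0]],
  ],
)

```text
t: 13.43
position: [527.6, -206.8, 79.9]
orientation: [0.746, 0.666, 0.0, 0.001]
contact_force: [-0.2, 1.9, 9.1]
opening: 0.1
grasp_force: 4.2
```

send_rows(
  increments=[
    [[4,-0.4,0],[0,0,0]],
    [[4,-0.4,0],[0,0,0]],
    [[3,-0.3,0],[0,0,0]],
  ],
)

```text
t: 13.68
position: [538.4, -208.0, 79.3]
orientation: [0.746, 0.666, 0.0, 0.001]
contact_force: [-1.2, -1.1, 3.1]
opening: -0.4
grasp_force: 1.4
```

send_rows(
  increments=[
    [[0,0,5],[0,0,0]],
    [[0,0,7],[0,0,0]],
    [[-8,0.9,0],[0,0,0]],
    [[-10,1.1,0],[0,0,0]],
    [[-5,0.6,0],[0,0,0]],
  ],
)

```text
t: 14.1
position: [513.4, -204.7, 90.4]
orientation: [0.746, 0.666, -0.0, -0.0]
contact_force: [-0.7, 0.6, -0.3]
opening: 0.3
grasp_force: 0.0
```

send_rows(
  increments=[
    [[0,0,-4],[0,0,0]],
    [[0,0,-4],[0,0,0]],
    [[0,0,-3],[0,0,0]],
    [[0,0,-1],[0,0,0]],
    [[0,0,0],[0,0,0]],
  ],
)

```text
t: 14.52
position: [515.2, -205.2, 79.3]
orientation: [0.746, 0.666, 0.0, 0.001]
contact_force: [-2.8, 1.9, 10.1]
opening: -0.1
grasp_force: 5.0
```

send_rows(
  increments=[
    [[4,-0.5,0.2],[0,0,0]],
    [[4,-0.5,0.2],[0,0,0]],
    [[4,-0.5,0],[0,0,0]],
  ],
)

```text
t: 14.77
position: [526.3, -206.7, 79.8]
orientation: [0.746, 0.666, -0.001, -0.0]
contact_force: [-10.7, 1.5, 16.4]
opening: -0.2
grasp_force: 8.4
```

send_rows(
  increments=[
    [[4,-0.4,0],[0,0,0]],
    [[4,-0.4,0],[0,0,0]],
    [[3,-0.3,0],[0,0,0]],
  ],
)

```text
t: 15.02
position: [538.1, -208.0, 79.3]
orientation: [0.746, 0.666, -0.0, 0.0]
contact_force: [-2.9, -0.4, 4.0]
opening: 0.2
grasp_force: 2.2
```

send_rows(
  increments=[
    [[0,0,6],[0,0,0]],
    [[-3,-2,25],[0,0,0]],
    [[-4,0,40],[0,0,0]],
    [[-4,0,40],[0,0,0]],
    [[0,0,10],[0,0,0]],
  ],
)

```text
t: 15.43
position: [528.0, -210.7, 206.4]
orientation: [0.746, 0.666, 0.001, 0.004]
contact_force: [0.9, -1.0, 0.8]
opening: 0.1
grasp_force: 0.0
```

send_rows(
  increments=[
    [[0,0,0],[0,0,0]],
    [[0,0,0],[0,0,0]],
  ],
)

```text
t: 15.6
position: [527.1, -209.8, 200.2]
orientation: [0.746, 0.666, 0.0, 0.001]
contact_force: [1.0, -1.1, -0.0]
opening: 0.0
grasp_force: 0.0
```

Run:
```python
from h import *
s=ctrl.state();w=cams.grab_frame("wrist");print(s["t"],s["position"],s["contact_force"],w2p("wrist",[[527.5,-205.5,66]]))
cv2.imwrite("pics/l.png",cv2.resize(w[20:260,160:480],(800,600),interpolation=2))
```

```text
15.6 [ 527.09433445 -209.81490572  200.18617245] [ 1.03971748 -1.11079478 -0.04046897] [[318.7263203  196.93337407]]
```

View pics/l.png

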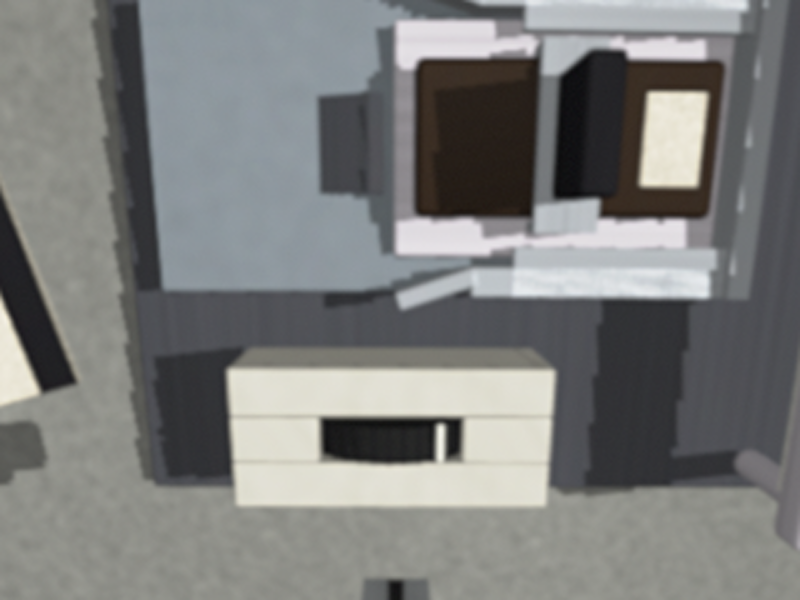

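The last picture shows the tray home with the latch up behind it. The wheel's white line is at (440,442), about 18 mm past the top, which is where the stop should put it.

```bash
python3 -c "
from rig import ctrl
print(ctrl.hand_in())"
```

```text
the job is handed in; nothing more can be done
None
```

The tray is seated in the empty slot with the latch up behind it, the brightness wheel is rolled to its stop, and the job was handed in at about 15.6 s; I saw no sign of touching the vials, rock block or marker, but took no final overview picture to check them.

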